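# Clamp the tasting board with the quick-release hold-down

### The job

Clamp the wooden tasting board, on which the hold-down clamp's arm lies loose: with the red cam lever still open, turn the round nut clockwise until its hidden slack is used up and its drag begins to rise, then about an eighth of a turn more. Then press the lever down fully home and let go: it must close against firm resistance, neither flopping shut nor being forced or slammed, and the clamp must hold the board firmly without denting it. Leave the board and the things around it where they are.

Things in the scene. Friction and masses are not known exactly. Their poses are not given: they have to be found in the camera images.
- clamp: Hold-down clamp, its steel foot (62x100x6 mm) bolted to the worktop. Origin on the worktop under the vertical rod; z up; the red lever points to -x, the grey arm reaches to +x over the board. Two aluminium cheeks (y +-27 mm, to 42 mm high) carry the lever; the arm is 40 mm wide with its top at 58 mm and already rests on the board.
- nut_grip (a point): Centre of the round knurled steel thumb nut on top of the clamp: 40 mm across, knurled band 18 mm high (9 mm above and below this point), axis vertical, 95 mm above the worktop; a thin screw end stands 19 mm above this point. Clockwise from above tightens. It stays where it is left and sinks about 4 mm as the lever closes.
- nut_top (a point): Middle of the nut's top face. Turning: steady friction drag (about 0.6 Nm in motion). It starts 0.9 to 3.1 rad before the bite, which cannot be seen; past the bite the twist needed grows by about 0.2 Nm per rad. Right is about 0.8 rad past the bite; 0.3 rad less or more is still good.
- lever_handle: Red cam lever. Origin on its hinge axis, 24 mm above the worktop, 4 mm from the rod towards -x of the clamp; its bar runs along its own -x, 110 mm long, its upper face 4.5 mm above the axis, 13 mm wide, widening to a thumb pad of 36x26 mm from 74 to 110 mm. It swings about the clamp's y axis.
- lever_pad (a point): Middle of the thumb pad's upper face, 90 mm from the hinge: press here, straight down along the arc.
- cam_lever (a joint): Lever angle (rad): 0 open, standing 0.95 rad (54 deg) above level; 0.95 fully home, level against a hard stop. With the nut set right, pressing the pad takes 5 to 9 N; under 3 N means too loose, over 12 N too tight. Past dead centre at about 0.77 a loaded lever is drawn home by itself, from 0.86 on even when let go.
- board: Walnut tasting board 68x200x13 mm, loose, lying flat on the worktop under the arm's rubber foot, 60 mm from the rod; long side across the arm. Origin at the centre of its underside.
- sweet_tin: bystander: round tin with a brown lid, 65 mm across, 40 mm high; origin at the centre of its underside
- ribbon_spool_3: bystander: spool of red ribbon with brown rims, 66 mm across, 26 mm high; origin at the centre of its underside
- stamp: bystander: wooden hand stamp, 32x44x65 mm; origin at the centre of its underside
Not all that is in view belongs to the job. There is more than one size of the clamp; the job needs the largest.

How it is judged:
By the outcome, as a careful person would: the job done as asked, in the order asked, and still so for the second after the job is handed in, with the robot touching nothing.
It also fails if it takes over 67 s, if anything falls off the work surface, if the arm or the gripper's body presses on something with over 40 N, if the wrist force passes 120 N, or if a joint passes its speed limit or range.

### The arm

A 7-joint arm with a two-finger parallel gripper is mounted at the origin on a cart in front of the work surface, level with it; the furniture and walls round the work are solid. World frame = base frame: x ahead of the robot, y to its left, z up, the work surface at z = 0. Lengths are in m, angles in rad, forces in N, time in s.
With the tool pointing down it reaches from about 0.4 to 0.9 m from the base axis. Payload 5.5 kg.
Tool frame: the origin (TCP) lies between the finger pads; the fingertips stand 14 mm ahead of it and the grasp point (between the pads) lies 5 mm behind it (robot.tip_reach is the distance from the TCP to the fingertips, in m); z points along the fingers, y is the direction in which the jaws open and shut (so a half turn about z gives the same grasp; the last joint's range is limited). The gripper opens to 92 mm and grips with 3 to 60 N. Pads are 19 mm wide; open, the fingers measure 130 mm over their backs; the gripper's body (75 mm by 190 mm) begins 47 mm behind the grasp point.
Start: joints at [1.443, 0.501, -0.427, 1.55, 0.221, 1.138, -0.21], TCP at [0.248, -0.601, 0.211] pointing down, gripper open.
Joint ranges: [-2.88, 2.88], [-0.31, 2.03], [-1.54, 1.56], [0.2, 2.42], [-1.41, 4.55], [0.19, 2.02], [-2.57, 2.57]. Speed limits (rad/s): [2.57, 2.57, 3.14, 3.14, 3.14, 3.14, 3.14].

### API

Orientations are given as [roll, pitch, yaw] about the fixed x, y, z axes, in that order (R = Rz(yaw) Ry(pitch) Rx(roll)).
In Python, from plant import robot, cams, job, spotter gives the robot as it stands. The module is installed in compiled form; this text tells all that it offers.
- The arm moves only by the tool carry_out, never from a script. Its argument "motion" is a list of rows, each a list of 4 numbers: the shift along the world's x, y, z in m, then the turn about the world's z in rad. In form: [[x, y, z, spin], ...]. A call has 1 to 8 rows; each row shifts and turns the commanded pose from where the row before left it; what a row does not reach is not made up. A row lasts 1/12 s, in which the tool goes at most 41.7 mm and 7.16 degrees, less where a joint would pass 70% of its speed; a pose out of reach is approached as far as the arm can. A call with a gripper value outside its range is refused whole. "jaw" is the finger opening in m, from 0 to 0.0918, set as the call begins (left out, the last holds). The fingers move at their own pace and stop on an object; "grip_force" is the grip in N (left out, the last holds). Time passes only in rows, so rows that do not move let the fingers close. It gives the time, the measured TCP pose, the force and the opening at its end, in the units of the state.
- robot.state(): the state, without advancing time (a new reading comes with each control period).
- cams.camera(name): name is "side" or "top"; returns a dict with "frame" (400x640x3 uint8, red, green, blue), "z_map" (400x640 float32, m along the optical axis (not along the pixel's ray), 0 where there is no reading), "intrinsics" (3x3 intrinsics, pixels), "R" (3x3) and "t" (3): a world point X has camera coordinates R X + t. Camera axes: x right, y down, z forward; pixel columns grow to the right and rows downward; lengths in m; the calibration is good to about 2 mm. A picture is of the moment at which its call begins.
- job.hand_in(): hands the job in, once; it reports no verdict.
Trained networks look in a picture, given as the dict that the camera call returned (one of the last four; its "shot" number tells which), for a name from the list of things; names that differ only in an ending like _2 or _b are one class to them, and where a whole thing is asked for, a point or a joint stands for the part that bears it (a point fixed in the world has none). Each returns a list of dicts, best first, with "conf" (0 to 1); they miss things now and then, are a little off and sometimes report something else, mostly with a low value. They report only what shows in the picture. A call takes as long as a camera call. They do not tell look-alikes from the thing itself.
- spotter.trace(target, picture): "pixels" (400x640 bool, what is visible of it) and "uv" ([column, row] in pixels, amid what is visible of it).
- spotter.tip_of(target, picture): "uv" ([column, row] in pixels: a listed point, or the origin of a listed thing).
The state is a dict: "t": time; "joint_pos": joint angles; "dq": joint speeds; "effort": joint torques, N m; "position": TCP position; "tcp_rot": TCP orientation; "wrist_force": force on the tool from outside, world axes, zero at the start; "moment": the same for the moment, N m; "width": finger opening in m.
Only numpy, scipy, OpenCV 4.12 (cv2) and the standard library are available. Lean on these libraries where they do the work, as an engineer would, in place of code of your own. Each camera call takes 0.05 s, during which the arm holds its last target. There are 200 camera calls.

## Working session

There is one attempt and no reset: what is moved stays moved. The work goes in short steps, Python scripts to look and compute and a tool call to move; the robot and the scene stay as the last step left them, time stands still between calls to the robot, and variables do not carry over. Pictures are saved under pics/ and viewed, about 8 in all and at most 12, crops included, and the job is handed in when it is done.

Besides the shell and the picture viewer there is one more tool, called after "Request:" as name(argument=value, ...) on one line, values as JSON. carry_out: Moves the arm, as the interface text tells. Its arguments: {"type":"object","properties":{"motion":{"type":"array"},"jaw":{"type":"number"},"grip_force":{"type":"number"}},"required":["motion"]}

```bash
mkdir -p pics; cat > h.py <<'E'
import numpy as np, cv2
from plant import robot, cams, job, spotter
def world(p,u,v,z=None,d=None):
    K=p["intrinsics"];r=np.linalg.inv(K)@np.array([u,v,1.]);R=p["R"];t=p["t"]
    if d is not None: return R.T@(r*d-t)
    c=-R.T@t; w=R.T@r; return c+w*(z-c[2])/w[2]
def dep(p,u,v,k=2):
    a=p["z_map"][int(v)-k:int(v)+k+1,int(u)-k:int(u)+k+1]; a=a[a>0]; return np.median(a) if a.size else None
def at(p,u,v): 
    d=dep(p,u,v); return None if d is None else world(p,u,v,d=d)
def save(p,n,box=None,s=1):
    f=cv2.cvtColor(p["frame"],cv2.COLOR_RGB2BGR)
    if box: f=f[box[1]:box[3],box[0]:box[2]]
    cv2.imwrite("pics/"+n,cv2.resize(f,None,fx=s,fy=s,interpolation=cv2.INTER_CUBIC))
E
python3 - <<'E'
from h import *
np.set_printoptions(precision=4,suppress=True)
print(robot.state())
ps={n:cams.camera(n) for n in("top","side")}
save(ps["top"],"t0.png");save(ps["side"],"s0.png")
for n,p in ps.items():
    for th in ["clamp","nut_grip","nut_top","lever_pad","lever_handle","board","sweet_tin","ribbon_spool_3","stamp"]:
        print(n,th,[(np.round(x["uv"]),round(x["conf"],2),at(p,*x["uv"])) for x in spotter.tip_of(th,p)[:4]])
E
```

```text
{'t': 0.0, 'joint_pos': array([ 1.4432,  0.5019, -0.4268,  1.5515,  0.2208,  1.1383, -0.2103]), 'dq': array([-0.0008,  0.0009, -0.0013, -0.0008,  0.0001, -0.0001, -0.0006]), 'effort': array([  0.0006, -56.6606,  -5.816 , -27.9114,  -0.0687,   0.0308,
         0.0002]), 'position': array([ 0.2473, -0.6003,  0.2099]), 'tcp_rot': array([-3.1396, -0.0001,  0.3909]), 'wrist_force': array([-0.2862, -0.7581,  0.4995]), 'moment': array([ 0.015 ,  0.0111, -0.0586]), 'width': 0.09172859253466761}
top clamp [(array([388., 150.]), 0.7, array([ 0.6221, -0.0528,  0.0678])), (array([265., 242.]), 0.67, array([0.3979, 0.241 , 0.0809])), (array([317., 190.]), 0.56, array([0.5189, 0.1205, 0.1042]))]
top nut_grip [(array([389., 151.]), 0.91, array([ 0.619 , -0.0564,  0.0719])), (array([264., 243.]), 0.76, array([0.3953, 0.245 , 0.0808])), (array([320., 185.]), 0.66, array([0.5294, 0.1126, 0.1051]))]
top nut_top [(array([259., 240.]), 0.83, array([0.4027, 0.2552, 0.0796])), (array([320., 190.]), 0.74, array([0.5184, 0.1135, 0.1048])), (array([389., 146.]), 0.55, array([ 0.6311, -0.0545,  0.0802]))]
top 
[... 1343 characters left out ...]
[324., 204.]), 0.62, array([0.478 , 0.1011, 0.0917])), (array([280., 181.]), 0.59, array([ 0.6275, -0.3381, -0.0004])), (array([386., 240.]), 0.57, array([0.3621, 0.2406, 0.0753]))]
side lever_handle [(array([263., 207.]), 0.65, array([ 0.6305, -0.0428,  0.0285])), (array([364., 266.]), 0.55, array([0.4017, 0.261 , 0.0331]))]
side board [(array([272., 249.]), 0.88, array([0.5836, 0.1549, 0.0127]))]
side sweet_tin [(array([343., 201.]), 0.6, array([ 0.4358, -0.1349,  0.0101]))]
side ribbon_spool_3 [(array([246., 328.]), 0.69, array([0.5842, 0.4301, 0.0206]))]
side stamp [(array([386., 312.]), 0.84, array([0.3748, 0.3804, 0.0168])), (array([302., 200.]), 0.57, array([0.523 , 0.1202, 0.1061]))]
```

```bash
python3 - <<'E'
from h import *
np.set_printoptions(precision=4,suppress=True)
p=cams.camera("top");q=cams.camera("side")
a=p["frame"][110:290,190:450];b=q["frame"][150:350,220:420]
save(p,"tc.png",(190,110,450,290),3);save(q,"sc.png",(220,140,430,340),3)
f=cv2.cvtColor(p["frame"],cv2.COLOR_RGB2BGR)
for n,c in(("top",p),("side",q)):
    K=c["intrinsics"];H,W=c["z_map"].shape
    v,u=np.mgrid[0:H,0:W];d=c["z_map"];r=np.linalg.inv(K)@np.stack([u.ravel(),v.ravel(),np.ones(H*W)])
    X=((r*d.ravel()).T-c["t"])@c["R"]; X=X[d.ravel()>0]
    near=np.hypot(X[:,0]-.525,X[:,1]-.115)<.03
    m=near&(X[:,2]>.085)&(X[:,2]<.13)
    Y=X[m];print(n,len(Y),Y.min(0),Y.max(0),np.histogram(Y[:,2],bins=np.arange(.085,.131,.005)))
    T=Y[(Y[:,2]>.1)&(Y[:,2]<.109)];print("topface",len(T),T.min(0),T.max(0),T.mean(0)); 
    print(n,"cam",-c["R"].T@c["t"])
E
```

```text
top 241 [0.5053 0.0941 0.0872] [0.545  0.1338 0.1143] (array([  3,   0,   8, 160,  60,  10,   0,   0,   0]), array([0.085, 0.09 , 0.095, 0.1  , 0.105, 0.11 , 0.115, 0.12 , 0.125,
       0.13 ]))
topface 220 [0.5068 0.0941 0.1   ] [0.5449 0.1338 0.1077] [0.5251 0.1135 0.104 ]
top cam [0.4126 0.1114 0.9472]
side 263 [0.5058 0.1007 0.0857] [0.5454 0.1374 0.115 ] (array([26, 49, 43, 71, 63, 11,  0,  0,  0]), array([0.085, 0.09 , 0.095, 0.1  , 0.105, 0.11 , 0.115, 0.12 , 0.125,
       0.13 ]))
topface 134 [0.5058 0.1007 0.1001] [0.545  0.136  0.1089] [0.5248 0.122  0.1045]
side cam [0.4503 0.9854 0.4267]
```

View pics/tc.png

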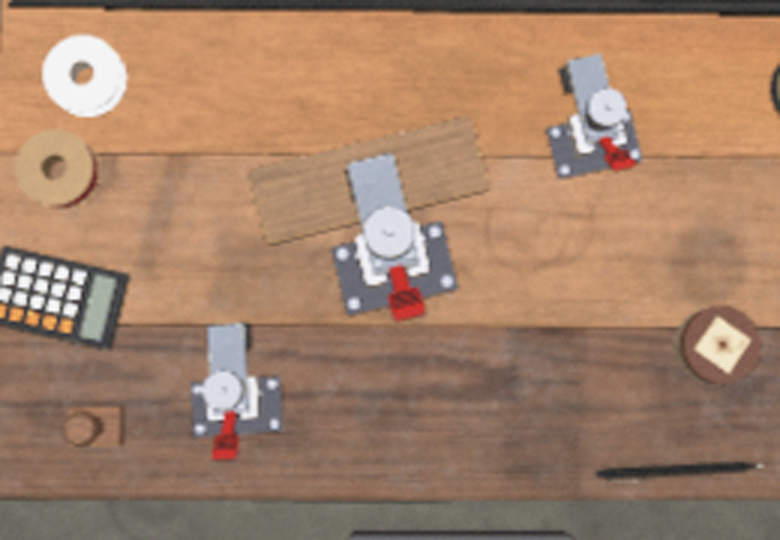

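View pics/sc.png

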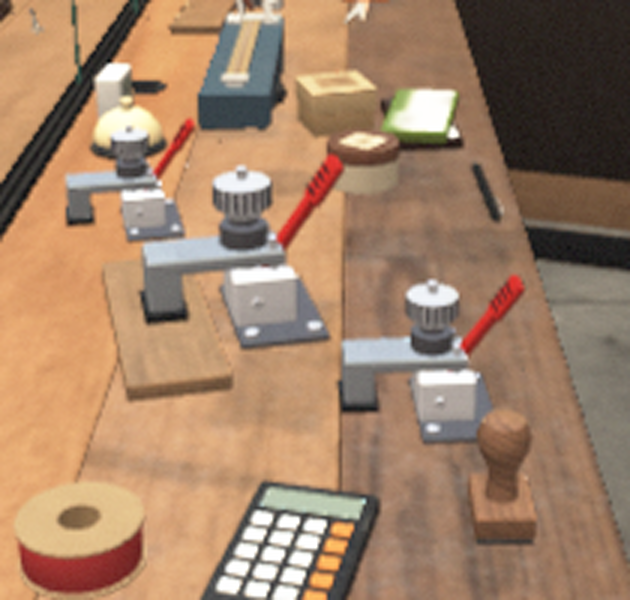

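View pics/s0.png

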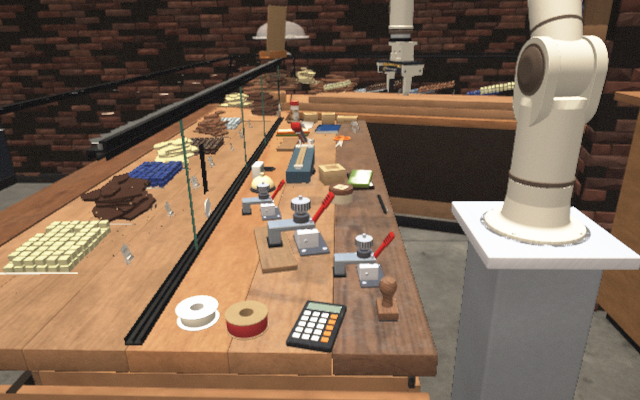

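Three clamps show in the top view: (320,187), (264,242) and (389,150). The one at (320,187) is the largest: its nut top is at 0.104 m against about 0.08 m for the others. It is also the only one with its arm on the board, which the enlarged crops confirm. The nut axis is at about (0.525, 0.115), the clamp yaw is about 0.24, and the lever is open. I'm approaching it now.

Request:
carry_out(motion=[[0.0116,0.0298,0,0.035],[0.0116,0.0298,0,0.035],[0.0116,0.0298,0,0.035],[0.0116,0.0298,0,0.035],[0.0116,0.0298,0,0.035],[0.0116,0.0298,0,0.035],[0.0116,0.0298,0,0.035],[0.0116,0.0298,0,0.035]], jaw=0.07)

```text
t: 1.77
position: [0.3408, -0.3612, 0.2111]
tcp_rot: [3.141, 0.0, 0.672]
wrist_force: [-0.6, -0.2, 0.3]
width: 0.07
```

Request:
carry_out(motion=[[0.0116,0.0298,0,0.035],[0.0116,0.0298,0,0.035],[0.0116,0.0298,0,0.035],[0.0116,0.0298,0,0.035],[0.0116,0.0298,0,0.035],[0.0116,0.0298,0,0.035],[0.0116,0.0298,0,0.035],[0.0116,0.0298,0,0.035]])

```text
t: 2.43
position: [0.4337, -0.1228, 0.2113]
tcp_rot: [3.14, 0.0, 0.952]
wrist_force: [-0.1, -0.5, -0.7]
width: 0.0699
```

Request:
carry_out(motion=[[0.0116,0.0298,0,0.035],[0.0116,0.0298,0,0.035],[0.0116,0.0298,0,0.035],[0.0116,0.0298,0,0.035],[0.0116,0.0298,0,0.035],[0.0116,0.0298,0,0.035],[0.0116,0.0298,0,0.035],[0,0,0,0]])

```text
t: 3.1
position: [0.5158, 0.0923, 0.212]
tcp_rot: [3.141, -0.006, 1.206]
wrist_force: [-0.5, 0.9, 0.7]
width: 0.0699
```

Request:
carry_out(motion=[[0.005,0.012,0,0],[0.005,0.012,0,0],[0,0,0,0],[0,0,0,0],[0,0,0,0]])

```text
t: 3.52
position: [0.5242, 0.1075, 0.2108]
tcp_rot: [-3.141, 0.001, 1.195]
wrist_force: [1.1, 0.1, -0.3]
width: 0.0698
```

```bash
python3 - <<'E'
from h import *
np.set_printoptions(precision=4,suppress=True)
s=robot.state();print(s["position"],s["tcp_rot"],s["joint_pos"],s["moment"],s["wrist_force"],s["effort"])
E
```

```text
[0.5242 0.1075 0.2108] [-3.1415  0.0008  1.1954] [ 0.4826  0.3996 -0.9156  1.8285  0.3561  1.089  -0.9393] [-0.0295 -0.0314 -0.0146] [ 1.1027  0.0513 -0.3031] [ -0.6419 -39.6813  -9.5592 -26.4243  -0.1056  -0.0888  -0.003 ]
```

Request:
carry_out(motion=[[0.001,0.0075,0,0],[0,0,-0.02,0],[0,0,-0.02,0],[0,0,-0.02,0],[0,0,-0.02,0],[0,0,-0.02,0],[0,0,-0.012,0],[0,0,0,0]], jaw=0.06)

```text
t: 4.18
position: [0.5235, 0.1149, 0.0966]
tcp_rot: [-3.138, 0.002, 1.195]
wrist_force: [-0.2, -0.0, -0.6]
width: 0.0601
```

```bash
python3 - <<'E'
from h import *
np.set_printoptions(precision=4,suppress=True)
q=cams.camera("side");p=cams.camera("top")
a=cv2.resize(p["frame"][130:240,260:380],None,fx=4,fy=4);b=cv2.resize(q["frame"][150:260,250:370],None,fx=4,fy=4)
cv2.imwrite("pics/g1.png",cv2.resize(np.hstack([a,b])[:,:,::-1],None,fx=.83,fy=.83))
print(robot.state()["position"])
E
```

```text
[0.5255 0.116  0.0992]
```

View pics/g1.png

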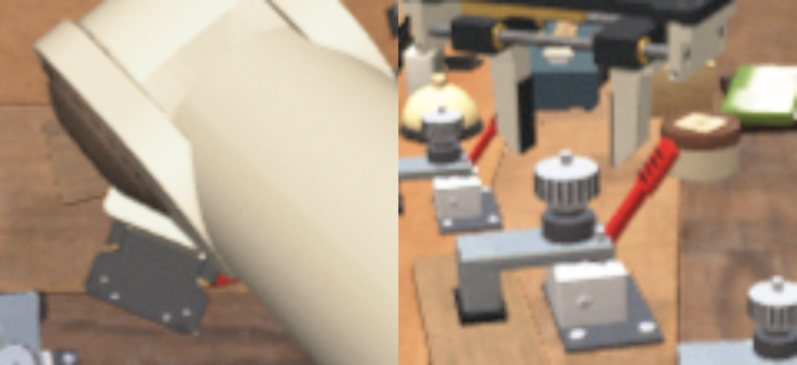

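The side view puts the fingertips level with the nut's top rim, higher than the arm readings imply. I'll check that with a projection before closing.

```bash
python3 - <<'E'
from h import *
np.set_printoptions(precision=4,suppress=True)
print(robot.tip_reach)
q=cams.camera("side");s=robot.state();print(s["position"],s["tcp_rot"],s["width"])
yaw=s["tcp_rot"][2];a=np.array([np.sin(yaw),-np.cos(yaw),0])
for sg in(-1,1):
  for r in (.030,.049):
    X=s["position"]+sg*a*r+[0,0,-.014];c=q["R"]@X+q["t"];uv=q["intrinsics"]@c;print(X,uv[:2]/uv[2],c[2])
for u,v in((283,190),(286,185),(279,190),(319,190),(323,185),(302,205),(302,198),(302,194)):print(u,v,at(q,u,v))
save(q,"g2.png",(260,150,350,230),7)
E
```

```text
0.014
[0.5261 0.1162 0.0998] [ 3.1407 -0.0008  1.1957] 0.05961475674178159
[0.4982 0.1272 0.0858] [313.6676 211.0193] 0.9245780836291014
[0.4805 0.1342 0.0858] [322.2363 212.2961] 0.9172661514665833
[0.554  0.1052 0.0858] [287.4766 207.1166] 0.9476683957212639
[0.5717 0.0983 0.0858] [279.4468 205.9201] 0.9549803278837821
283 190 [0.5609 0.1118 0.1259]
286 185 [0.5545 0.1106 0.1362]
279 190 [ 0.5929 -0.0629  0.0658]
319 190 [0.4861 0.1407 0.1357]
323 185 [0.4784 0.132  0.1432]
302 205 [0.5212 0.1323 0.1009]
302 198 [0.5222 0.1149 0.1096]
302 194 [ 0.5492 -0.216   0.001 ]
```

View pics/g2.png

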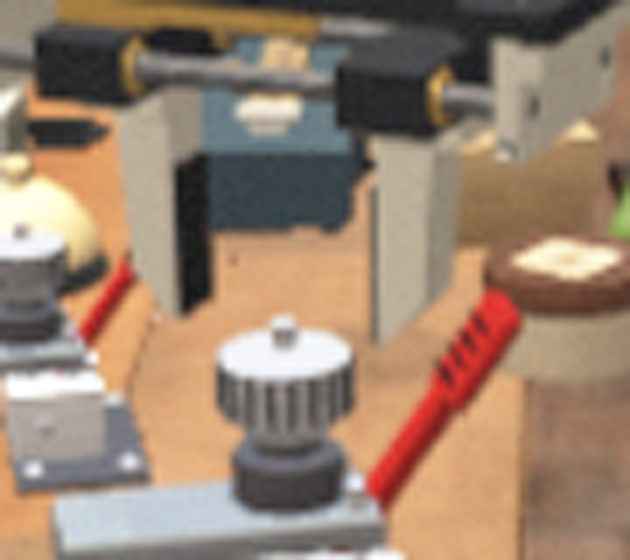

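Horizontally the fingers agree with the readings, but in the picture and the depth map the tips sit at z≈0.112, not 0.085. Before trusting either source, I'll go down in part and measure again.

Request:
carry_out(motion=[[0,0,-0.006,0],[0,0,-0.006,0],[0,0,0,0],[0,0,0,0]])

```text
t: 4.67
position: [0.5253, 0.1158, 0.0868]
tcp_rot: [-3.141, 0.0, 1.196]
wrist_force: [-0.1, 0.0, -0.1]
width: 0.0599
```

```bash
python3 - <<'E'
from h import *
np.set_printoptions(precision=4,suppress=True)
q=cams.camera("side");s=robot.state();print(s["position"],s["wrist_force"],s["width"])
K=q["intrinsics"];d=q["z_map"];H,W=d.shape
v,u=np.mgrid[0:H,0:W];X=(((np.linalg.inv(K)@np.stack([u.ravel(),v.ravel(),np.ones(H*W)]))*d.ravel()).T-q["t"])@q["R"]
for c in((.563,.102),(.489,.131)):
    m=(np.hypot(X[:,0]-c[0],X[:,1]-c[1])<.016)&(X[:,2]>.07)&(X[:,2]<.16)&(d.ravel()>0)
    Y=X[m];print(len(Y),np.sort(Y[:,2])[:12],Y.min(0),Y.max(0))
save(q,"g3.png",(260,150,350,230),7)
E
```

```text
[0.5254 0.1159 0.087 ] [-0.7833  0.4503  0.1694] 0.05995999726957155
303 [0.1026 0.1032 0.1034 0.1035 0.1043 0.1043 0.1049 0.1054 0.1058 0.106
 0.1064 0.1066] [0.5477 0.0937 0.1026] [0.5728 0.116  0.1599]
276 [0.1032 0.1049 0.1057 0.1067 0.107  0.1074 0.1077 0.109  0.1094 0.1094
 0.1105 0.1107] [0.4744 0.1234 0.1032] [0.4987 0.1451 0.1598]
```

View pics/g3.png

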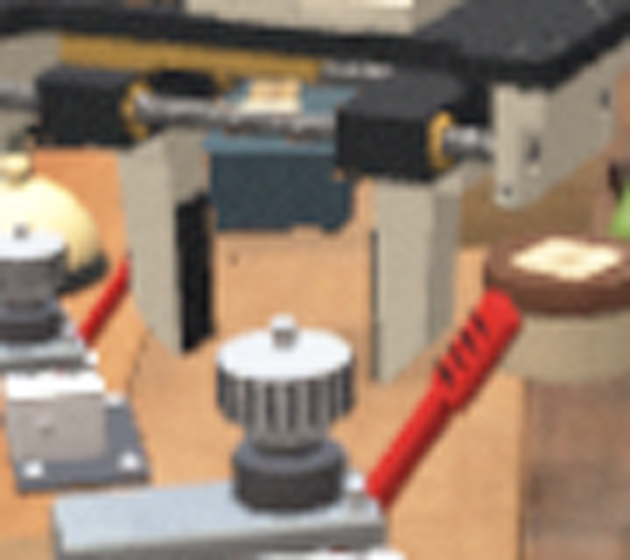

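The tips are at z≈0.102 while the reading implies 0.073, so the true height is about 29 mm more than reported. I'll trust the picture and descend 17 mm, which puts the tips near 0.085, then grip.

Request:
carry_out(motion=[[0,0,-0.006,0],[0,0,-0.006,0],[0,0,-0.005,0],[0,0,0,0]])

```text
t: 5.05
position: [0.5244, 0.1156, 0.0685]
tcp_rot: [-3.14, 0.001, 1.196]
wrist_force: [-0.4, 0.7, 0.3]
width: 0.0594
```

Request:
carry_out(motion=[[0,0,0,0],[0,0,0,0],[0,0,0,0],[0,0,0,0],[0,0,0,0]], jaw=0.03, grip_force=50)

```text
t: 5.47
position: [0.528, 0.1151, 0.0703]
tcp_rot: [3.138, -0.002, 1.195]
wrist_force: [6.0, -1.7, -5.1]
width: 0.0389
```

```bash
cat > m.py <<'E'
from h import *
np.set_printoptions(precision=3,suppress=True)
s=robot.state();print(round(s["t"],2),s["position"],s["tcp_rot"],"F",s["wrist_force"],"M",s["moment"],"e7",s["effort"][6].round(3),"j7",s["joint_pos"][6].round(3),s["dq"][6].round(2),s["width"])
E
python3 m.py; python3 -c "
from h import *
save(cams.camera('side'),'g4.png',(260,150,350,230),6)"
```

```text
5.47 [0.528 0.115 0.07 ] [ 3.138 -0.002  1.195] F [ 5.964 -1.735 -5.051] M [-0.197 -1.268  0.074] e7 -0.109 j7 -1.107 0.0 0.0388872319315314
```

View pics/g4.png

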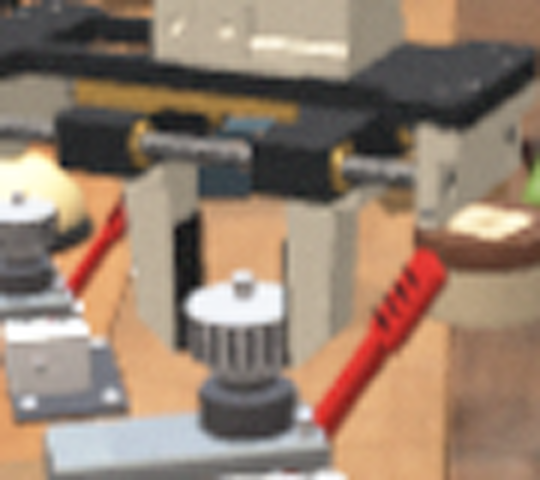

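Request:
carry_out(motion=[[0.003,-0.001,0,0],[0,0,0,0],[0,0,0,-0.05],[0,0,0,-0.05],[0,0,0,-0.05],[0,0,0,-0.05]], grip_force=60)

```text
t: 6.02
position: [0.5283, 0.115, 0.07]
tcp_rot: [3.141, 0.0, 0.995]
wrist_force: [1.1, -1.1, -0.6]
width: 0.039
```

```bash
python3 m.py
```

```text
6.02 [0.528 0.115 0.07 ] [3.141 0.    0.995] F [ 1.076 -1.077 -0.589] M [0.014 0.106 0.546] e7 0.113 j7 -1.276 -0.51 0.0390318714217516
```

Request:
carry_out(motion=[[0,0,0,-0.05],[0,0,0,-0.05],[0,0,0,-0.05],[0,0,0,-0.05]])

```text
t: 6.35
position: [0.5284, 0.115, 0.07]
tcp_rot: [3.141, 0.0, 0.795]
wrist_force: [0.6, -0.6, -0.6]
width: 0.0386
```

```bash
python3 m.py
```

```text
6.35 [0.528 0.115 0.07 ] [3.141 0.    0.795] F [ 0.6   -0.606 -0.572] M [0.025 0.045 0.593] e7 0.113 j7 -1.447 -0.51 0.038583834853759734
```

Request:
carry_out(motion=[[0,0,0,-0.05],[0,0,0,-0.05],[0,0,0,-0.05],[0,0,0,-0.05]])

```text
t: 6.68
position: [0.5284, 0.1149, 0.07]
tcp_rot: [3.141, -0.0, 0.595]
wrist_force: [1.0, 0.5, -1.0]
width: 0.0385
```

```bash
python3 m.py
```

```text
6.68 [0.528 0.115 0.07 ] [ 3.141 -0.     0.595] F [ 0.967  0.493 -0.977] M [0.001 0.016 0.584] e7 0.113 j7 -1.618 -0.51 0.03850472170619331
```

Request:
carry_out(motion=[[0,0,0,-0.05],[0,0,0,-0.05],[0,0,0,-0.05],[0,0,0,-0.05]])

```text
t: 7.02
position: [0.5285, 0.1147, 0.07]
tcp_rot: [3.141, -0.0, 0.395]
wrist_force: [0.1, -1.8, -1.6]
width: 0.0393
```

```bash
python3 m.py
```

```text
7.02 [0.529 0.115 0.07 ] [ 3.141 -0.     0.395] F [ 0.13  -1.8   -1.559] M [-0.025 -0.042  0.594] e7 0.114 j7 -1.789 -0.51 0.03926763680464402
```

Request:
carry_out(motion=[[0,0,0,-0.05],[0,0,0,-0.05],[0,0,0,-0.05],[0,0,0,-0.05]])

```text
t: 7.35
position: [0.5286, 0.1147, 0.07]
tcp_rot: [3.141, -0.0, 0.195]
wrist_force: [1.2, -1.4, -1.5]
width: 0.0389
```

```bash
python3 m.py
```

```text
7.35 [0.529 0.115 0.07 ] [ 3.141 -0.     0.195] F [ 1.183 -1.441 -1.498] M [-0.047 -0.109  0.588] e7 0.115 j7 -1.961 -0.51 0.0388666274246554
```

Request:
carry_out(motion=[[0,0,0,-0.05],[0,0,0,-0.05],[0,0,0,-0.05],[0,0,0,-0.05]])

```text
t: 7.68
position: [0.5286, 0.1145, 0.07]
tcp_rot: [3.141, -0.001, -0.005]
wrist_force: [0.5, -1.5, -1.5]
width: 0.0386
```

```bash
python3 m.py
```

```text
7.68 [0.529 0.115 0.07 ] [ 3.141 -0.001 -0.005] F [ 0.478 -1.514 -1.525] M [-0.093 -0.114  0.598] e7 0.115 j7 -2.132 -0.51 0.03858367036858807
```

Request:
carry_out(motion=[[0,0,0,-0.05],[0,0,0,-0.05],[0,0,0,-0.05],[0,0,0,-0.05]])

```text
t: 8.02
position: [0.5286, 0.1144, 0.07]
tcp_rot: [3.141, -0.001, -0.205]
wrist_force: [1.0, -2.5, -0.7]
width: 0.0387
```

```bash
python3 m.py
```

```text
8.02 [0.529 0.114 0.07 ] [ 3.141 -0.001 -0.205] F [ 0.992 -2.464 -0.708] M [-0.144 -0.212  0.524] e7 0.116 j7 -2.304 -0.51 0.038668314776123106
```

Request:
carry_out(motion=[[0,0,0,-0.05],[0,0,0,-0.05],[0,0,0,-0.05],[0,0,0,-0.05]])

```text
t: 8.35
position: [0.5286, 0.1143, 0.07]
tcp_rot: [3.141, -0.001, -0.405]
wrist_force: [-0.1, -2.9, -0.6]
width: 0.0388
```

```bash
python3 m.py
```

```text
8.35 [0.529 0.114 0.07 ] [ 3.141 -0.001 -0.405] F [-0.084 -2.892 -0.558] M [-0.187 -0.181  0.557] e7 0.094 j7 -2.475 -0.5 0.03881422866445894
```

Request:
carry_out(motion=[[0,0,0,0],[0,0,0,0],[0,0,0,0],[0,0,0,0]], jaw=0.055)

```text
t: 8.68
position: [0.5284, 0.1153, 0.07]
tcp_rot: [-3.141, -0.0, -0.403]
wrist_force: [0.6, -0.0, 0.4]
width: 0.0544
```

```bash
python3 m.py
```

```text
8.68 [0.528 0.115 0.07 ] [-3.141 -0.    -0.403] F [ 0.642 -0.001  0.352] M [ 0.056  0.125 -0.008] e7 0.009 j7 -2.473 -0.0 0.05443724099732429
```

Request:
carry_out(motion=[[0,0,0,0.1],[0,0,0,0.1],[0,0,0,0.1],[0,0,0,0.1],[0,0,0,0.1],[0,0,0,0.1],[0,0,0,0.1],[0,0,0,0.1]])

```text
t: 9.35
position: [0.5285, 0.1151, 0.07]
tcp_rot: [-3.141, -0.0, 0.401]
wrist_force: [0.4, 0.7, -0.6]
width: 0.0551
```

Request:
carry_out(motion=[[0,0,0,0.1],[0,0,0,0.1],[0,0,0,0.1],[0,0,0,0.1],[0,0,0,0.1],[0,0,0,0.1],[0,0,0,0.1],[0,0,0,0.1]])

```text
t: 10.02
position: [0.5285, 0.115, 0.07]
tcp_rot: [3.141, -0.0, 1.201]
wrist_force: [0.1, -0.4, -0.3]
width: 0.055
```

Request:
carry_out(motion=[[0,0,0,0],[0,0,0,0],[0,0,0,0],[0,0,0,0],[0,0,0,0],[0,0,0,0]], jaw=0.03)

```text
t: 10.52
position: [0.5283, 0.115, 0.0699]
tcp_rot: [-3.141, 0.0, 1.195]
wrist_force: [-1.0, 0.5, 0.7]
width: 0.0383
```

```bash
python3 m.py
```

```text
10.52 [0.528 0.115 0.07 ] [-3.141  0.     1.195] F [-0.971  0.485  0.66 ] M [ 0.008  0.06  -0.195] e7 0.147 j7 -1.104 0.0 0.038310509275642474
```

Request:
carry_out(motion=[[0,0,0,-0.05],[0,0,0,-0.05],[0,0,0,-0.05],[0,0,0,-0.05]])

```text
t: 10.85
position: [0.5283, 0.1149, 0.0699]
tcp_rot: [3.141, 0.0, 0.995]
wrist_force: [-0.8, -0.8, 0.2]
width: 0.0387
```

```bash
python3 m.py
```

```text
10.85 [0.528 0.115 0.07 ] [3.141 0.    0.995] F [-0.843 -0.771  0.232] M [-0.117  0.022  0.56 ] e7 0.114 j7 -1.275 -0.51 0.03868934256255415
```

Request:
carry_out(motion=[[0,0,0,-0.05],[0,0,0,-0.05],[0,0,0,-0.05],[0,0,0,-0.05]])

```text
t: 11.18
position: [0.5284, 0.1148, 0.0699]
tcp_rot: [3.141, 0.0, 0.795]
wrist_force: [0.1, -0.9, -1.2]
width: 0.0388
```

```bash
python3 m.py
```

```text
11.18 [0.528 0.115 0.07 ] [3.141 0.    0.795] F [ 0.078 -0.905 -1.205] M [-0.146 -0.052  0.571] e7 0.113 j7 -1.446 -0.51 0.03879458567266431
```

Request:
carry_out(motion=[[0,0,0,-0.05],[0,0,0,-0.05],[0,0,0,-0.05],[0,0,0,-0.05]])

```text
t: 11.52
position: [0.5284, 0.1147, 0.07]
tcp_rot: [3.141, 0.0, 0.595]
wrist_force: [-0.8, -2.1, 0.7]
width: 0.039
```

```bash
python3 m.py
```

```text
11.52 [0.528 0.115 0.07 ] [3.141 0.    0.595] F [-0.807 -2.068  0.721] M [-0.271  0.108  0.632] e7 0.083 j7 -1.617 -0.51 0.03896519025890386
```

Request:
carry_out(motion=[[0,0,0,-0.05],[0,0,0,-0.05],[0,0,0,-0.05]])

```text
t: 11.77
position: [0.5285, 0.1146, 0.0703]
tcp_rot: [3.14, 0.0, 0.445]
wrist_force: [-1.1, -1.4, 2.6]
width: 0.0384
```

```bash
python3 m.py
```

```text
11.77 [0.528 0.115 0.07 ] [3.14  0.    0.445] F [-1.104 -1.419  2.607] M [-0.337  0.28   0.64 ] e7 0.068 j7 -1.745 -0.51 0.03839477954262981
```

Request:
carry_out(motion=[[0,0,0,-0.05],[0,0,0,-0.05]])

```text
t: 11.93
position: [0.5284, 0.1146, 0.0703]
tcp_rot: [3.14, 0.0, 0.345]
wrist_force: [-0.9, -1.9, 3.5]
width: 0.0388
```

```bash
python3 m.py
```

```text
11.93 [0.528 0.115 0.07 ] [3.14  0.    0.345] F [-0.927 -1.941  3.478] M [-0.402  0.248  0.679] e7 0.052 j7 -1.831 -0.51 0.03875179486916411
```

Request:
carry_out(motion=[[0,0,0,-0.05],[0,0,0,-0.05]])

```text
t: 12.1
position: [0.5284, 0.1145, 0.0704]
tcp_rot: [3.14, 0.0, 0.245]
wrist_force: [-1.2, -2.1, 3.8]
width: 0.039
```

```bash
python3 m.py
```

```text
12.1 [0.528 0.115 0.07 ] [3.14  0.    0.245] F [-1.207 -2.072  3.843] M [-0.402  0.424  0.684] e7 0.036 j7 -1.917 -0.51 0.038999507392467055
```

Request:
carry_out(motion=[[0,0,0,-0.05],[0,0,0,-0.05]])

```text
t: 12.27
position: [0.5284, 0.1145, 0.0704]
tcp_rot: [3.14, -0.0, 0.145]
wrist_force: [-2.0, -1.6, 4.3]
width: 0.0389
```

```bash
python3 m.py
```

```text
12.27 [0.528 0.114 0.07 ] [ 3.14  -0.     0.145] F [-1.968 -1.634  4.262] M [-0.391  0.458  0.616] e7 0.02 j7 -2.003 -0.51 0.03885812334810693
```

Drag began to rise at yaw ≈0.73: the joint-7 effort kinks there, and the wrist moment extrapolates to 0.75. The target is therefore yaw ≈ -0.07, which is 0.215 rad more.

Request:
carry_out(motion=[[0,0,0,-0.05],[0,0,0,-0.05]])

```text
t: 12.43
position: [0.5284, 0.1144, 0.0704]
tcp_rot: [3.14, -0.0, 0.045]
wrist_force: [-1.7, -2.2, 5.8]
width: 0.0389
```

```bash
python3 m.py
```

```text
12.43 [0.528 0.114 0.07 ] [ 3.14  -0.     0.045] F [-1.717 -2.158  5.77 ] M [-0.486  0.448  0.67 ] e7 0.004 j7 -2.088 -0.51 0.03885243604194989
```

Request:
carry_out(motion=[[0,0,0,-0.05],[0,0,0,-0.05],[0,0,0,-0.015]])

```text
t: 12.68
position: [0.5283, 0.1143, 0.0705]
tcp_rot: [3.14, -0.0, -0.07]
wrist_force: [-2.4, -2.2, 5.5]
width: 0.0385
```

```bash
python3 m.py
```

```text
12.68 [0.528 0.114 0.071] [ 3.14 -0.   -0.07] F [-2.419 -2.194  5.472] M [-0.411  0.51   0.692] e7 -0.886 j7 -2.187 -0.11 0.038466483642859886
```

Request:
carry_out(motion=[[0,0,0,0],[0,0,0,0],[0,0,0,0],[0,0,0,0]], jaw=0.06)

```text
t: 13.02
position: [0.5285, 0.1151, 0.0699]
tcp_rot: [-3.141, -0.0, -0.069]
wrist_force: [0.3, 0.5, 0.2]
width: 0.0583
```

Request:
carry_out(motion=[[0,0,0.02,0],[0,0,0.02,0],[0,0,0.02,0],[0,0,0.02,0],[0,0,0.02,0],[0,0,0,0],[0,0,0,0]])

```text
t: 13.6
position: [0.5294, 0.1151, 0.171]
tcp_rot: [-3.141, -0.003, -0.069]
wrist_force: [-0.7, 0.0, -0.3]
width: 0.0601
```

```bash
python3 m.py
```

```text
13.6 [0.529 0.115 0.171] [-3.141 -0.003 -0.069] F [-0.657  0.036 -0.251] M [0.059 0.015 0.016] e7 0.047 j7 -2.104 -0.0 0.060104523389522664
```

Nut released at about 0.8 rad past the bite. Next the lever: close the fingers, turn the jaw axis across the clamp and move above the pad.

Request:
carry_out(motion=[[-0.011,-0.0025,0,0.08],[-0.011,-0.0025,0,0.08],[-0.011,-0.0025,0,0.08],[-0.011,-0.003,0,0.07],[0,0,0,0],[0,0,0,0]], jaw=0, grip_force=20)

```text
t: 14.1
position: [0.4838, 0.104, 0.1691]
tcp_rot: [3.142, 0.001, 0.238]
wrist_force: [0.3, -0.3, 0.3]
width: 0.0245
```

Request:
carry_out(motion=[[0,0,-0.02,0],[0,0,-0.02,0],[0,0,-0.02,0],[0,0,-0.006,0],[0,0,0,0],[0,0,0,0],[0,0,0,0]])

```text
t: 14.68
position: [0.4855, 0.1049, 0.1048]
tcp_rot: [-3.141, -0.002, 0.24]
wrist_force: [-0.5, 0.1, 0.3]
width: 0.0007
```

```bash
python3 m.py; python3 - <<'E'
from h import *
np.set_printoptions(precision=4,suppress=True)
q=cams.camera("side")
K=q["intrinsics"];d=q["z_map"];H,W=d.shape
v,u=np.mgrid[0:H,0:W];X=(((np.linalg.inv(K)@np.stack([u.ravel(),v.ravel(),np.ones(H*W)]))*d.ravel()).T-q["t"])@q["R"]
f=q["frame"].reshape(-1,3).astype(int);red=(f[:,0]>130)&(f[:,1]<60)&(f[:,2]<60)
near=(np.hypot(X[:,0]-.49,X[:,1]-.105)<.05)&(d.ravel()>0)
Y=X[red&near&(X[:,2]>.03)];i=Y[:,2].argsort();print("red",len(Y),Y[i[-8:]],Y[i[:3]])
Y=X[near&(~red)&(np.hypot(X[:,0]-.485,X[:,1]-.1045)<.025)&(X[:,2]>.09)];print("tips",np.sort(Y[:,2])[:15],Y.min(0),Y.max(0))
save(q,"l1.png",(260,140,360,240),6)
E
```

```text
14.68 [0.485 0.105 0.105] [-3.141 -0.002  0.24 ] F [-0.517  0.091  0.251] M [ 0.058  0.054 -0.   ] e7 -0.01 j7 -1.866 0.0 0.0006678567685981643
red 147 [[0.461  0.1022 0.1137]
 [0.463  0.1085 0.1138]
 [0.4609 0.1089 0.1139]
 [0.4652 0.097  0.1141]
 [0.463  0.1035 0.1142]
 [0.4631 0.0986 0.1146]
 [0.4653 0.0925 0.1147]
 [0.4588 0.1115 0.1148]] [[0.4968 0.1096 0.0563]
 [0.4987 0.1128 0.0577]
 [0.4987 0.1127 0.0599]]
tips [0.0909 0.0918 0.0923 0.0929 0.094  0.0944 0.095  0.0954 0.0976 0.0977
 0.0981 0.0989 0.0995 0.0995 0.1005] [0.461  0.09   0.0909] [0.51   0.1272 0.4532]
```

View pics/l1.png

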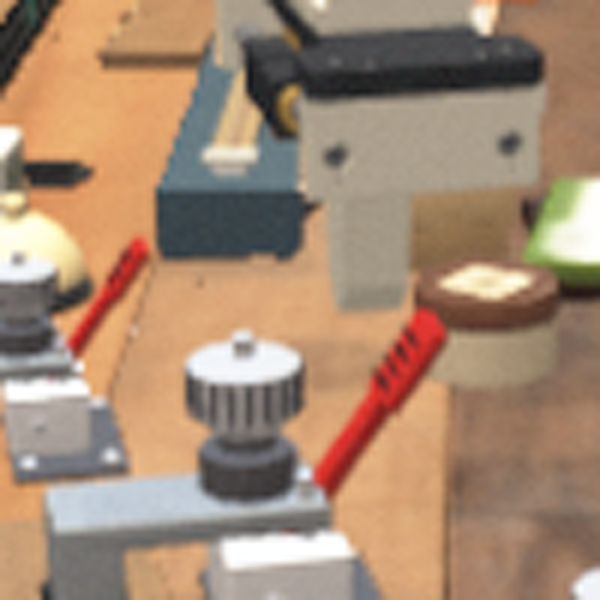

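Request:
carry_out(motion=[[0,0,-0.006,0],[0,0,-0.006,0],[0,0,-0.004,0],[0,0,0,0]])

```text
t: 15.07
position: [0.4846, 0.1044, 0.0874]
tcp_rot: [-3.142, -0.0, 0.241]
wrist_force: [0.4, -0.1, 1.4]
width: 0.0008
```

Request:
carry_out(motion=[[0,0,-0.002,0],[0,0,-0.001,0],[0,0,0,0]])

```text
t: 15.32
position: [0.4855, 0.1048, 0.0854]
tcp_rot: [-3.142, -0.002, 0.241]
wrist_force: [2.6, 0.6, 3.1]
width: 0.0005
```

```bash
python3 m.py
```

```text
15.32 [0.486 0.105 0.085] [-3.142 -0.002  0.241] F [2.576 0.562 3.058] M [ 0.06  -0.419 -0.002] e7 -0.022 j7 -1.889 0.0 0.0005148450718434645
```

Contact came at the predicted height. I'll follow the arc gently.

Request:
carry_out(motion=[[-0.0037,-0.0009,-0.0026,0],[-0.0036,-0.0009,-0.0028,0],[-0.0034,-0.0008,-0.003,0],[-0.0032,-0.0008,-0.0032,0]])

```text
t: 15.65
position: [0.4717, 0.1014, 0.074]
tcp_rot: [3.141, -0.003, 0.241]
wrist_force: [1.5, -0.0, 5.7]
width: 0.0007
```

Request:
carry_out(motion=[[-0.0032,-0.0008,-0.0032,0],[-0.0029,-0.0007,-0.0035,0],[-0.0029,-0.0007,-0.0035,0]])

```text
t: 15.9
position: [0.4626, 0.0991, 0.0637]
tcp_rot: [3.141, -0.002, 0.241]
wrist_force: [2.0, -0.3, 5.1]
width: 0.0001
```

```bash
python3 m.py
```

```text
15.9 [0.463 0.099 0.064] [ 3.141 -0.002  0.241] F [ 2.048 -0.346  5.054] M [ 0.067 -0.413 -0.014] e7 0.072 j7 -1.913 -0.05 0.0001292064286251634
```

Request:
carry_out(motion=[[-0.0025,-0.0006,-0.0038,0],[-0.0025,-0.0006,-0.0038,0],[-0.0021,-0.0005,-0.004,0],[-0.0021,-0.0005,-0.004,0]])

```text
t: 16.23
position: [0.4525, 0.0967, 0.0474]
tcp_rot: [-3.142, -0.001, 0.241]
wrist_force: [2.5, -0.6, 1.7]
width: 0.0004
```

Request:
carry_out(motion=[[-0.0018,-0.0004,-0.0043,0],[-0.0009,-0.0002,-0.0021,0],[-0.0009,-0.0002,-0.0021,0]])

```text
t: 16.48
position: [0.4481, 0.0956, 0.0384]
tcp_rot: [-3.142, 0.001, 0.241]
wrist_force: [1.4, 0.5, 1.2]
width: 0.0006
```

Request:
carry_out(motion=[[-0.0007,-0.0002,-0.0022,0],[-0.0007,-0.0002,-0.0022,0],[-0.0007,-0.0002,-0.0022,0]])

```text
t: 16.73
position: [0.446, 0.0951, 0.032]
tcp_rot: [-3.142, 0.001, 0.241]
wrist_force: [0.4, -0.2, 1.0]
width: 0.0009
```

```bash
python3 m.py
```

```text
16.73 [0.446 0.095 0.032] [-3.142  0.001  0.241] F [ 0.448 -0.161  1.006] M [ 0.066 -0.14  -0.002] e7 0.055 j7 -1.958 -0.04 0.0008886286736110522
```

Request:
carry_out(motion=[[-0.0006,-0.0001,-0.0022,0],[-0.0004,-0.0001,-0.0023,0],[-0.0004,-0.0001,-0.0023,0],[-0.0004,-0.0001,-0.0023,0]])

```text
t: 17.07
position: [0.4443, 0.0947, 0.0229]
tcp_rot: [3.142, 0.001, 0.241]
wrist_force: [-0.6, 0.2, 0.2]
width: 0.0003
```

Request:
carry_out(motion=[[-0.0004,-0.0001,-0.0023,0],[-0.0002,0,-0.0023,0],[-0.0002,0,-0.0023,0],[-0.0002,0,-0.0015,0]])

```text
t: 17.4
position: [0.4437, 0.0947, 0.0146]
tcp_rot: [3.142, 0.0, 0.241]
wrist_force: [-1.2, 0.2, 0.3]
width: 0.0007
```

```bash
python3 m.py
```

```text
17.4 [0.444 0.095 0.015] [3.142 0.    0.241] F [-1.204  0.182  0.319] M [ 0.083 -0.003  0.002] e7 0.022 j7 -1.986 -0.03 0.0006583669727002449
```

Request:
carry_out(motion=[[0,0,-0.001,0],[0,0,-0.001,0],[0,0,0,0],[0,0,0,0]])

```text
t: 17.73
position: [0.4437, 0.0947, 0.0134]
tcp_rot: [3.141, 0.0, 0.241]
wrist_force: [-3.6, -0.0, 6.5]
width: 0.0003
```

Request:
carry_out(motion=[[0,0,-0.001,0],[0,0,-0.001,0],[0,0,0,0],[0,0,0,0]])

```text
t: 18.07
position: [0.4439, 0.0947, 0.013]
tcp_rot: [3.139, -0.0, 0.241]
wrist_force: [-8.1, -1.9, 31.2]
width: 0.0003
```

The lever is hard against its stop, with the tip at z≈28.4 mm where 28.5 was expected. Backing off and checking.

Request:
carry_out(motion=[[0,0,0.002,0],[0,0,0.005,0],[-0.005,0,0.02,0],[-0.01,0,0.03,0],[-0.01,-0.03,0.03,0],[0,-0.04,0.03,0],[0,-0.04,0.02,0],[0,-0.04,0,0]])

```text
t: 18.73
position: [0.4221, -0.0454, 0.1442]
tcp_rot: [3.138, -0.007, 0.243]
wrist_force: [0.9, 0.1, 0.6]
width: 0.0003
```

Request:
carry_out(motion=[[0,-0.04,0,0],[0,-0.04,0,0],[0,-0.04,0,0],[0,-0.03,0,0],[0,0,0,0],[0,0,0,0]])

```text
t: 19.23
position: [0.4189, -0.1963, 0.1401]
tcp_rot: [-3.141, -0.0, 0.236]
wrist_force: [0.6, 1.5, 0.9]
width: -0.0
```

```bash
python3 - <<'E'
from h import *
np.set_printoptions(precision=4,suppress=True)
q=cams.camera("side");p=cams.camera("top")
for c in(p,q):
  for th in ["lever_pad","nut_top","board","sweet_tin","ribbon_spool_3","stamp"]:
    print(th,[(round(x["conf"],2),at(c,*x["uv"])) for x in spotter.tip_of(th,c)[:3]])
a=cv2.resize(p["frame"][120:270,200:320+80],(640,480));b=cv2.resize(q["frame"][150:290,240:400],(480,420))
cv2.imwrite("pics/f.png",cv2.resize(np.hstack([cv2.resize(a,(400,300)),cv2.resize(b,(400,350))[:300]])[:,:,::-1],None,fx=1,fy=1))
E
```

```text
lever_pad [(0.75, array([0.4324, 0.0958, 0.027 ])), (0.42, array([0.3583, 0.2434, 0.0787])), (0.39, array([ 0.5924, -0.0756,  0.0746]))]
nut_top [(0.89, array([0.4032, 0.2544, 0.0787])), (0.77, array([ 0.6268, -0.0587,  0.0797])), (0.58, array([0.5302, 0.1133, 0.103 ]))]
board [(0.84, array([0.5806, 0.1277, 0.0558]))]
sweet_tin [(0.75, array([0.3723, 0.3458, 0.0523])), (0.66, array([ 0.4411, -0.1572,  0.0381])), (0.38, array([0.5326, 0.114 , 0.1023]))]
ribbon_spool_3 [(0.89, array([0.5864, 0.3829, 0.0244]))]
stamp [(0.59, array([0.3701, 0.347 , 0.0521]))]
lever_pad [(0.62, array([0.4387, 0.0956, 0.0291])), (0.5, array([ 0.3491,  0.075 , -0.0002])), (0.4, array([ 0.6095, -0.2607,  0.005 ]))]
nut_top [(0.67, array([ 0.6321, -0.0492,  0.0767])), (0.6, array([0.5258, 0.1216, 0.1021])), (0.56, array([0.4014, 0.2456, 0.0844]))]
board [(0.61, array([0.5794, 0.1552, 0.0122]))]
sweet_tin [(0.57, array([ 0.4411, -0.1326,  0.0093]))]
ribbon_spool_3 [(0.64, array([0.5822, 0.4294, 0.0212]))]
stamp [(0.8, array([0.3741, 0.379 , 0.0174])), (0.28, array([0.5215, 0.1313, 0.1003]))]
```

View pics/f.png

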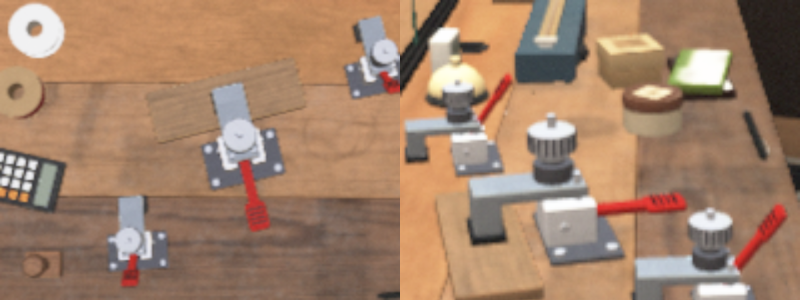

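The picture shows the large clamp's lever level and home, with its pad at z≈0.028. The board and the other things are where they were, and the robot is clear. Handing in.

```bash
python3 -c "
from plant import job
print(job.hand_in())"
```

```text
the job is handed in; nothing more can be done
None
```

The board is clamped and the job is handed in; the arm was clear of everything by about 19 s of the 67 s allowed.

- **Nut:** I turned the largest clamp's nut clockwise about 2.9 rad in two strokes. Drag began to rise about 2.07 rad in, and I stopped about 0.8 rad past that. Joint-7 effort and wrist moment agree on that point to within about 0.05 rad. The last two moment readings were lower than expected; taken alone they put the nut only about 0.6 rad past the bite, still within the allowed 0.3 rad.
- **Lever:** I pressed it slowly along its arc. The pad force peaked at about 6 N (target 5 to 9 N) and fell away past dead centre. I let go with the lever against its stop.
- **Stop check:** My last downward check against the stop read 31 N at the wrist, more than intended but under the 40 N limit. It pressed on a lever that was already home.
- **Last look:** The lever is level (pad at z≈0.028) and stayed home after release. The board, tin, spool and stamp are within measuring error of where they started. I could not see a dent or test the hold directly.
- **Disagreement:** The arm's reported height put the fingertips about 29 mm lower than the cameras showed. I trusted the cameras, and both the lever contact and the stop came where that predicted.

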